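# Uncover the lot label and hold the scanner on it

## Robot

A 6-joint arm with a two-finger parallel gripper is mounted at the origin on the work surface. World frame = base frame: x ahead of the robot, y to its left, z up, the work surface at z = 0. Lengths are in mm, angles in rad, forces in N, time in s.
With the tool pointing down it reaches from about 300 to 775 mm from the base axis. Payload 14.6 kg.
Tool frame: the origin (TCP) lies at the very end of the fingers, on their centre line; the grasp point (between the pads) lies manip.grip_depth behind it (manip.grip_depth is the distance from the TCP to the grasp point, in mm); x points along the fingers, z is the direction in which the jaws open and shut, and the axes are right-handed (so a half turn about x gives the same grasp; the last joint's range is limited). The gripper opens to 94 mm and grips with 3 to 60 N. Pads are 16 mm wide; open, the fingers measure 119 mm over their backs; the gripper's body (75 mm by 177 mm) begins 78 mm behind the grasp point.
Start: joints at [1.195, 0.3, 1.521, -0, 1.321, -0.067], TCP at [167.151, 523.975, 205.446] pointing down, gripper open.
Joint ranges: [-3.03, 3.03], [-0.79, 2.21], [0.23, 2.52], [-1.04, 4.18], [0, 3.07], [-2.55, 2.55]. Speed limits (rad/s): [2.22, 2.22, 2.57, 3.14, 3.14, 3.14].

## Interface

Orientations are given as [roll, pitch, yaw] about the fixed x, y, z axes, in that order (R = Rz(yaw) Ry(pitch) Rx(roll)).
In Python, from cell import manip gives the robot as it stands.
- The arm moves only by the tool step_arm, never from a script. Its argument "commands" is one flat list of numbers, 7 for each row, row after row: the shift along the tool's x, y, z in m, then the turn, a rotation vector about the tool's x, y, z in degrees, then the finger opening in m, from 0 to 0.094. A call has 1 to 5 rows; each row shifts and turns the commanded pose from where the row before left it, along the tool's axes as they then stand; what a row does not reach is not made up. A row lasts 1/8 s, in which the tool goes at most 62.5 mm and 10.7 degrees, less where a joint would pass 70% of its speed; a pose out of reach is approached as far as the arm can. A call with a gripper value outside its range is refused whole. The fingers move at their own pace and stop on an object; "squeeze" is the grip in N (left out, the last holds). Time passes only in rows, so rows that do not move let the fingers close. It gives the time, the measured TCP pose, the force and the opening at its end, in the units of the state.
- manip.read_state(): the state, without advancing time (a new reading comes with each control period).
- manip.camera(name): name is "scene" or "side" or "wrist"; returns the picture (384x512x3 uint8, red, green, blue); there is no depth.
- manip.camera_model(name): a dict with "intrinsics" (3x3 intrinsics, pixels), "origin" and "orientation" of the camera in the world; the wrist camera has in their place "tool_from_camera" (4x4, takes a point from camera to tool coordinates, whose origin is the TCP and whose axes are the tool frame's). Camera axes: x right, y up, looking along -z (the intrinsics and any distortion apply to the point x, -y, -z); pixel columns grow to the right and rows downward; lengths in mm; the calibration is good to about 2 mm. A picture is of the moment at which its call begins: read the wrist's pose just before it. camera_model takes no time and is no camera call.
- manip.sign_off(): hands the job in, once; it reports no verdict.
Trained networks look in the newest picture that a camera, given by its name, has taken for a name from the list of things; names that differ only in an ending like _2 or _b are one class to them, and where a whole thing is asked for, a point or a joint stands for the part that bears it (a point fixed in the world has none). Each returns a list of dicts, best first, with "score" (0 to 1); they miss things now and then, are a little off and sometimes report something else, mostly with a low value. They report only what shows in the picture. A call takes as long as a camera call. They do not tell look-alikes from the thing itself.
- manip.find_in(thing, camera): "centre" ([row, column] in pixels, amid what is visible of it).
- manip.outline_of(thing, camera): "pixels" (384x512 bool, what is visible of it) and "centre" ([row, column] in pixels, amid what is visible of it).
The state is a dict: "clock": time; "joints": joint angles; "qd": joint speeds; "effort": joint torques, N m; "eef_pos": TCP position; "eef_rot": TCP orientation; "wrist_force": force on the tool from outside, world axes, zero at the start; "moment": the same for the moment, N m; "finger_gap": finger opening in mm.
Only numpy, scipy, OpenCV 4.12 (cv2) and the standard library are available. Lean on these libraries where they do the work, as an engineer would, in place of code of your own. Each camera call takes 0.05 s, during which the arm holds its last target. There are 200 camera calls.

## Task

An empty tray has been left stacked on the lot tray and hides the barcode label inside: lift it off and set it down flat on the clear bench beside, without dropping it. Then draw the cordless scanner up out of its charging stand, tip it nose-down to about 45 degrees and finish still holding it up in the air, steady and touching nothing else, its window looking straight at the middle of the label from 10 to 25 cm away. Leave the lot tray with its goods and everything else on the bench where they are.

Things in the scene. Friction and masses are not known exactly. Their poses are not given: they have to be found in the camera images.
- empty_tray: Empty grey plastic stacking tray, top of the pile of two. 180 (x) x 124 (y) x 52 high, walls 9 thick, inner floor 12 up. Its foot, 156 x 100 x 8 deep, sits inside the rim below with 3 play; origin under the foot's centre, z up. 0.26 kg. Grip a wall over its rim. Stacked, its rim is 96 above the bench. The bench midway between pile and stand is clear and has room for it.
- lot_tray: The lower tray, on the bench: same shape and size as the empty tray, whose origin starts 44 above this one's. Origin under the foot's centre, z up. Loose, 0.6 kg with the lot's goods in it. The pile is left or right of the middle (about 0.2 to 0.25 m), the stand on the other side; its x points ahead of the robot within 0.25 rad.
- lot_label (a point): Centre of the white barcode label, 64 x 44, flat on the inner floor of the lot tray, 42 from its middle along the tray's -x (the end nearer the robot), 13 above the tray's origin. Hidden under the empty tray at the start. Axes are the tray's.
- scanner: Grey cordless pistol-grip barcode scanner, 150 high, 0.21 kg, handle down in the stand. Origin under the foot's centre; z up the handle, x the way the nose looks. Foot 41 x 35 x 50 high, handle 36 x 32. Head 48 wide (y), flat-sided, 110 to 150 up, x -39 to 43: grip it from above across y, at x about 0. Black rubber nose x 40 to 60, 56 wide, 107 to 153 up. Mass centre x 4, 95 up.
- scan_window (a point): Centre of the scanner's window on the front of the nose: 61 along x and 130 up from the scanner's origin. Axes are the scanner's; it looks along its +x.
- scanner_foot (a point): Underside of the scanner's foot: same point as the scanner's origin.
- stand: Black charging stand, fixed: base 130 x 100 x 16, upright socket 62 x 56, mouth 70 above the bench, bore 46 x 40 with its floor 22 above the bench. The scanner's foot stands on that floor, 48 deep, 2.5 play each side; it draws straight up. Origin under the socket's centre at bench height; x is the way the docked scanner looks (towards the robot, within 0.5 rad).
- stand_mouth (a point): Centre of the socket's mouth, 70 above the stand's origin.
- tumbler_a: green glass tumbler, 74 dia x 86 high, standing on the bench towards its far edge; origin under its centre
- tumbler_b: second green tumbler, same size, standing out to the right; origin under its centre
- candlestick: turned brass candlestick, base 84 dia, 130 high, standing at the far middle; origin under its centre
- gift_carton: small brown carton 105 x 80 x 70 high, towards the far edge; origin under its centre
- tape_roll: roll of brown packing tape lying flat, 104 outer dia, 48 high, towards the far edge on the left; origin under its centre
- soap_bottle: amber bottle 62 dia x 150 high, standing out to the left; origin under its centre
- brass_dish: small brass dish 54 dia x 17 high lying in the lot tray, in the half away from the label (part of the lot); origin under its centre
- trinket_box: small wooden box 49 x 33 x 22 high lying in the lot tray beside the dish (part of the lot); origin under its centre
Mind the look-alikes: they are no part of the job. Leave any pink or turquoise look-alike of the stand alone. What is shaped like the scanner but pink is not meant.

How it is judged:
By the outcome, as a careful person would: the job done as asked, in the order asked, and still so for the second after the job is handed in, while the arm keeps its last pose, push and grip.
It also fails if it takes over 64 s, if anything falls off the work surface, if the arm or the gripper's body presses on something with over 40 N, if the wrist force passes 120 N, or if a joint passes its speed limit or range.

## Working session

There is one attempt and no reset: what is moved stays moved. The work goes in short steps, Python scripts to look and compute and a tool call to move; the robot and the scene stay as the last step left them, time stands still between calls to the robot, and variables do not carry over. Pictures are saved under pics/ and viewed, about 8 in all and at most 12, crops included, and the job is handed in when it is done.

Besides the shell and the picture viewer there is one more tool, called after "Call:" as name(argument=value, ...) on one line, values as JSON. step_arm: Moves the arm, as the interface text tells. Its arguments: {"type":"object","properties":{"commands":{"type":"array"},"squeeze":{"type":"number"}},"required":["commands"]}

```bash
ls; mkdir -p pics; cat > h.py <<'E'
import numpy as np, cv2
from scipy.spatial.transform import Rotation as R
from cell import manip
def save(n,name): 
    im=manip.camera(n); cv2.imwrite('pics/'+name+'.png',im[:,:,::-1]); return im
E
python3 - <<'E'
from h import *
print(manip.read_state()); print(manip.grip_depth)
a=save('scene','a0');b=save('side','b0');
cv2.imwrite('pics/ab.png',np.hstack([a,b])[:,:,::-1]) 
for c in ['scene','side','wrist']: print(c,manip.camera_model(c))
for t in ['empty_tray','lot_tray','scanner','stand']:
  for c in ['scene','side']:
    print(t,c,[(np.round(d['centre']),round(d['score'],2)) for d in manip.find_in(t,c)])
E
```

```text
pics
{'clock': 0.0, 'joints': array([ 1.19540808e+00,  3.00474493e-01,  1.52153066e+00,  2.19260422e-05,
        1.32072770e+00, -6.65780866e-02]), 'qd': array([ 1.83205804e-06, -1.29583530e-03,  5.97927357e-04,  5.81249296e-04,
       -1.91842265e-03,  1.73224507e-04]), 'effort': array([ 1.49821758e-04, -5.31810915e+01, -3.52748072e+01,  7.08539109e-02,
        2.44087115e-02, -1.11290767e-04]), 'eef_pos': array([167.05319477, 523.75496122, 204.90580441]), 'eef_rot': array([ 3.05639032,  1.56965593, -1.96481426]), 'wrist_force': array([ 0.35255273, -0.35296447, -0.40913718]), 'moment': array([0.02634986, 0.00207787, 0.04554384]), 'finger_gap': 94.13530688582613}
18.8
scene {'intrinsics': array([[375.83314123,   0.        , 253.07404089],
       [  0.        , 375.83314123, 194.64031025],
       [  0.        ,   0.        ,   1.        ]]), 'origin': array([1116.81850668,  653.05379241,  667.9308487 ]), 'orientation': array([ 1.01722014, -0.01995654,  2.42541941])}
side {'intrinsics': array([[396.78099407,   0.        , 250.25560626],
       [  0.        , 396.78099407, 193.70771945]
[... 602 characters left out ...]
-04,
         6.23055474e-01],
       [ 0.00000000e+00,  0.00000000e+00,  0.00000000e+00,
         1.00000000e+00]])}
empty_tray scene [(array([239., 316.]), 0.65)]
empty_tray side [(array([174., 221.]), 0.84), (array([233., 261.]), 0.56)]
lot_tray scene [(array([267., 308.]), 0.61)]
lot_tray side [(array([193., 223.]), 0.95)]
scanner scene [(array([156., 226.]), 0.65), (array([128., 239.]), 0.61)]
scanner side [(array([327., 215.]), 0.8), (array([230., 261.]), 0.58)]
stand scene [(array([173., 258.]), 0.89), (array([159., 200.]), 0.81), (array([194., 221.]), 0.73), (array([268., 311.]), 0.46)]
stand side [(array([292., 214.]), 0.75), (array([267., 265.]), 0.74), (array([330., 282.]), 0.57)]
```

View pics/a0.png

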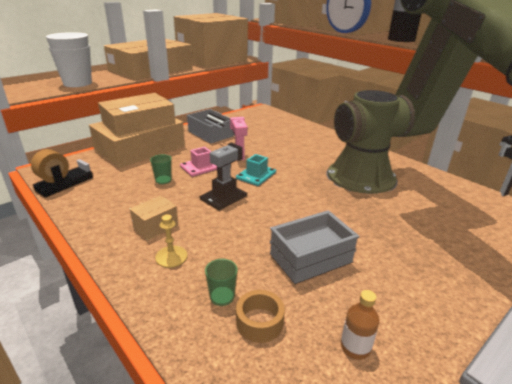

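View pics/b0.png

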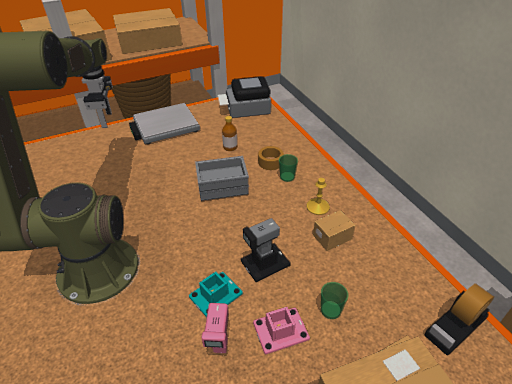

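The scene view shows the grey pile around (245,315) and the grey scanner in its black stand around (175,225). The side view has them at (178,222) and (250,265). The pink and turquoise stands and the pink scanner are separate things. I'll fit the poses from the outlines.

```bash
cat >> h.py <<'E'
from scipy.optimize import minimize
def cam(c,tool=None):
    m=manip.camera_model(c); K=m['intrinsics']
    if c=='wrist':
        s=manip.read_state() if tool is None else tool
        T=np.eye(4); T[:3,:3]=R.from_euler('xyz',s['eef_rot']).as_matrix(); T[:3,3]=s['eef_pos']
        T=T@m['tool_from_camera']; return K,T[:3,:3],T[:3,3]
    return K,R.from_euler('xyz',m['orientation']).as_matrix(),np.array(m['origin'])
def proj(C,P):
    K,Rc,o=C; p=(np.atleast_2d(P)-o)@Rc; u=np.c_[p[:,0],-p[:,1],-p[:,2]]@K.T; return u[:,:2]/u[:,2:]
def ray(C,uv,z):
    K,Rc,o=C; d=np.linalg.inv(K)@[uv[0],uv[1],1]; d=Rc@[d[0],-d[1],-d[2]]; return o+d*(z-o[2])/d[2]
def box(x0,x1,y0,y1,z0,z1): return np.array([[x,y,z] for x in(x0,x1) for y in(y0,y1) for z in(z0,z1)],float)
def place(P,x,y,a): 
    c,s=np.cos(a),np.sin(a); return P@np.array([[c,-s,0],[s,c,0],[0,0,1]]).T+[x,y,0]
def render(C,boxes,p):
    m=np.zeros((384,512),np.uint8)
    for b in boxes: cv2.fillConvexPoly(m,cv2.convexHull(np.round(proj(C,place(b,*p))*8).astype(np.int32)),1,shift=3)
    return m>0
def fit(obs,p0,step=(20,20,.15)):
    # obs: list of (C,mask,boxes)
    def cost(p): 
        t=0
        for C,m,bx in obs:
            r=render(C,bx,p); t+=1-(r&m).sum()/max((r|m).sum(),1)
        return t
    best=None
    for da in (-.3,-.1,.1,.3):
        q=np.array([p0[0],p0[1],p0[2]+da]); S=np.vstack([q,q+[step[0],0,0],q+[0,step[1],0],q+[0,0,step[2]]])
        r=minimize(cost,q,method='Nelder-Mead',options=dict(initial_simplex=S,xatol=.05,fatol=1e-4))
        if best is None or r.fun<best.fun: best=r
    return best.x,best.fun/len(obs)
TRAY=[box(-90,90,-62,62,8,96)]
SC=[box(-39,43,-24,24,132,172),box(40,60,-28,28,129,175),box(-18,18,-16,16,70,140)]
ST=[box(-65,65,-50,50,0,16),box(-31,31,-28,28,0,70)]
E
cat > m1.py <<'E'
from h import *
ims={c:manip.camera(c) for c in('scene','side')}
guess={'pile':{'scene':(315,245),'side':(222,178)},'scan':{'scene':(224,160),'side':(262,236)},'stand':{'scene':(222,195),'side':(265,265)}}
def mask(th,c,uv):
    best=None
    for d in manip.outline_of(th,c):
        r,k=d['centre']; e=np.hypot(r-uv[1],k-uv[0])
        if e<25 and (best is None or e<best[0]): best=(e,d)
    return best and best[1]['pixels']
M={}
for c in('scene','side'):
    a=mask('empty_tray',c,guess['pile'][c]);b=mask('lot_tray',c,guess['pile'][c]); print(c,[None if q is None else q.sum() for q in(a,b)])
    M['pile',c]=a if b is None else b if a is None else a|b
    M['scan',c]=mask('scanner',c,guess['scan'][c]); M['stand',c]=mask('stand',c,guess['stand'][c])
    print(c,[(k,None if v is None else v.sum()) for k,v in M.items() if k[1]==c])
C={c:cam(c) for c in ims}
p,f=fit([(C[c],M['pile',c],TRAY) for c in C],[*ray(C['scene'],(315,245),60)[:2],0]); print('pile',p,f)
obs=[]
for c in C:
    s,t=M['scan',c],M['stand',c]
    obs+=[(C[c],s,SC)] if s is not None else []
    if s is not None and t is not None: obs+=[(C[c],s|t,SC+ST)]
q,g=fit(obs,[*ray(C['side'],(265,265),30)[:2],np.pi]); print('stand',q,g,len(obs), [ray(C[c],guess['stand'][c],30) for c in C])
out=[]
for c in C:
    im=ims[c].copy()
    for bx,pp,col in[(TRAY,p,(255,0,0)),(SC,q,(0,255,0)),(ST,q,(255,255,0))]:
        cs,_=cv2.findContours(render(C[c],bx,pp).astype(np.uint8),0,1); cv2.drawContours(im,cs,-1,col,1)
    u=im[110:310,150:400] if c=='scene' else im[140:340,150:400]
    out.append(cv2.resize(u,None,fx=1.6*1,fy=1.6,interpolation=1))
cv2.imwrite('pics/m1.png',np.hstack(out)[:,:,::-1])
E
python3 m1.py
```

```text
scene [np.int64(3316), np.int64(1066)]
scene [(('pile', 'scene'), np.int64(4382)), (('scan', 'scene'), np.int64(789)), (('stand', 'scene'), np.int64(901))]
side [np.int64(1444), np.int64(435)]
side [(('pile', 'side'), np.int64(1878)), (('scan', 'side'), np.int64(865)), (('stand', 'side'), np.int64(935))]
pile [ 4.98568589e+02  1.92321278e+02 -2.39058405e-01] 0.059400293361218104
stand [ 482.79118682 -202.59769446    3.34307062] 0.13233207284169413 4 [array([ 508.35965709, -178.83814043,   30.        ]), array([ 475.23061792, -229.49912244,   30.        ])]
```

View pics/m1.png

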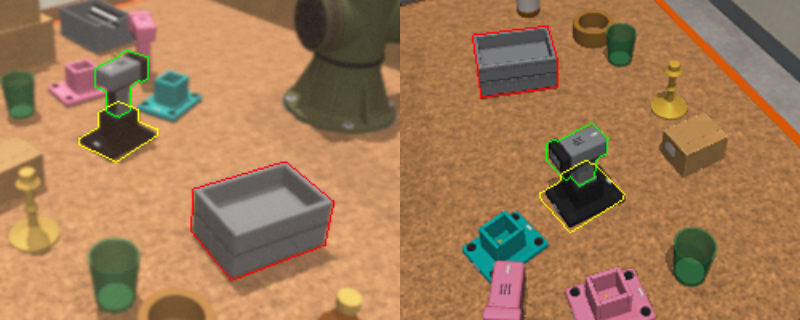

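The fits overlay the pile and the stand well. Next I work out the approach over the pile's +y wall, and where the far obstacles stand.

```bash
cat >> h.py <<'E'
def toolR(xdir,zdir):
    x=np.array(xdir,float);x/=np.linalg.norm(x); z=np.array(zdir,float); z-=x*(z@x); z/=np.linalg.norm(z)
    return np.c_[x,np.cross(z,x),z]
def plan(pos,Rt,cur=None):
    s=manip.read_state(); Rc=R.from_euler('xyz',s['eef_rot']).as_matrix() if cur is None else cur[1]; p=s['eef_pos'] if cur is None else cur[0]
    print('t',s['clock'],'at',np.round(p,1),'F',np.round(s['wrist_force'],1),'gap',round(s['finger_gap'],1),'q',np.round(s['joints'],2))
    for sg in (1,-1):
        T=Rt@np.diag([1,sg,sg]); rv=R.from_matrix(Rc.T@T).as_rotvec(degrees=True)
        print(' flip' if sg<0 else ' same','turn deg',np.round(rv,1),'| shift first (tool now) m',np.round(Rc.T@(pos-p)/1e3,4),'| shift after turn m',np.round(T.T@(pos-p)/1e3,4))
E
python3 - <<'E'
from h import *
for c,l in {'scene':{'tape':(262,325),'tumA':(222,296),'candle':(171,258),'soap':(360,345),'carton':(155,228)},'side':{'tumA':(288,178),'candle':(318,208),'tape':(270,162),'carton':(335,240)}}.items():
    for k,v in l.items(): print(c,k,np.round(ray(cam(c),v,0)))
a=-.239
print(np.round(R.from_euler('xyz',manip.read_state()['eef_rot']).as_matrix(),2))
ty=np.array([-np.sin(a),np.cos(a),0])
plan(np.array([498.6,192.3,160])+57.5*ty,toolR([0,0,-1],ty))
E
```

```text
scene tape [735. 264.   0.]
scene tumA [751. 142.   0.]
scene candle [774. -51.   0.]
scene soap [614. 432.   0.]
scene carton [ 742. -195.    0.]
side tumA [755. 136.   0.]
side candle [773. -60.  -0.]
side tape [737. 259.   0.]
side carton [ 743. -215.    0.]
[[-0.   -0.95  0.3 ]
 [ 0.    0.3   0.95]
 [-1.    0.    0.  ]]
t 1.0 at [167.2 524.  205.5] F [-0.8  0.5  0.4] gap 93.7 q [ 1.2   0.3   1.52  0.    1.32 -0.07]
 same turn deg [-4.  0. -0.] | shift first (tool now) m [ 0.0455 -0.4126 -0.1579] | shift after turn m [ 0.0455 -0.4005 -0.1863]
 flip turn deg [176.  -0.  -0.] | shift first (tool now) m [ 0.0455 -0.4126 -0.1579] | shift after turn m [0.0455 0.4005 0.1863]
```

Call:
step_arm(commands=[0,0,0,-4,0,0,0.08,0,-0.0445,-0.0207,0,0,0,0.08,0,-0.0445,-0.0207,0,0,0,0.08,0,-0.0445,-0.0207,0,0,0,0.08,0,-0.0445,-0.0207,0,0,0,0.08])

```text
clock: 1.62
eef_pos: [321.6, 400.3, 205.6]
eef_rot: [-0.491, 1.57, 0.841]
wrist_force: [0.3, 1.1, -0.7]
finger_gap: 80.1
```

Call:
step_arm(commands=[0,-0.0445,-0.0207,0,0,0,0.07,0,-0.0445,-0.0207,0,0,0,0.07,0,-0.0445,-0.0207,0,0,0,0.06,0,-0.0445,-0.0207,0,0,0,0.06,0,-0.0445,-0.0207,0,0,0,0.06])

```text
clock: 2.25
eef_pos: [513.3, 247.0, 205.5]
eef_rot: [-0.777, 1.571, 0.554]
wrist_force: [-0.0, 0.6, 0.4]
finger_gap: 60.0
```

```bash
cat > m2.py <<'E'
from h import *
a,p0=-.239,np.array([498.6,192.3,0])
ty=np.array([-np.sin(a),np.cos(a),0])
plan(np.array([498.6,192.3,66])+57.5*ty,toolR([0,0,-1],ty))
C=cam('wrist'); im=save('wrist','w1')
for b,z,col in((box(-90,90,-62,62,96,96),0,(255,0,0)),(box(-81,81,-53,53,96,96),0,(0,255,0))):
    q=proj(C,place(b[[0,2,6,4]],p0[0],p0[1],a)); cv2.polylines(im,[np.round(q).astype(int)],True,col,1)
cv2.imwrite('pics/w1.png',im[:,:,::-1])
E
python3 m2.py
```

```text
t 2.25 at [513.3 247.  205.5] F [-0.   0.6  0.4] gap 60.0 q [ 0.38  0.34  1.46  0.    1.33 -0.95]
 same turn deg [-0.  0.  0.] | shift first (tool now) m [0.1395 0.0014 0.0009] | shift after turn m [0.1395 0.0014 0.0009]
 flip turn deg [180.   0.  -0.] | shift first (tool now) m [0.1395 0.0014 0.0009] | shift after turn m [ 0.1395 -0.0014 -0.0009]
```

View pics/w1.png

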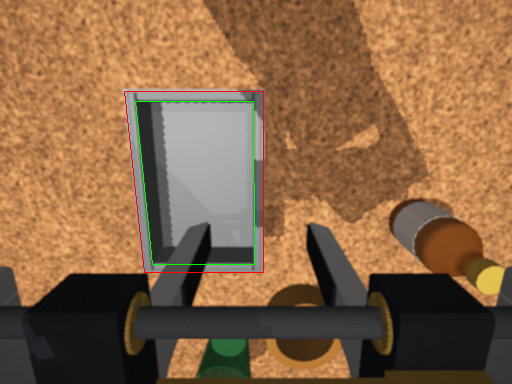

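The overlay matches the rim (outer corners near (125,91), (263,91), (147,272)) to about a pixel, so I descend and grip.

Call:
step_arm(commands=[0.04,0.001,0.001,0,0,0,0.06,0.04,0,0,0,0,0,0.06,0.04,0,0,0,0,0,0.06,0.0195,0,0,0,0,0,0.06,0,0,0,0,0,0,0.05], squeeze=40)

```text
clock: 2.92
eef_pos: [510.8, 249.1, 64.8]
eef_rot: [2.202, 1.568, -2.75]
wrist_force: [-0.0, -0.3, -0.0]
finger_gap: 53.0
```

Call:
step_arm(commands=[0,0,0,0,0,0,0,0,0,0,0,0,0,0,0,0,0,0,0,0,0,0,0,0,0,0,0,0,0,0,0,0,0,0,0], squeeze=40)

```text
clock: 3.55
eef_pos: [511.5, 249.1, 66.3]
eef_rot: [-2.852, 1.57, -1.52]
wrist_force: [-1.8, -3.1, 4.9]
finger_gap: 9.1
```

Call:
step_arm(commands=[0,0,0,0,0,0,0,-0.006,0,0,0,0,0,0,-0.008,0,0,0,0,0,0,-0.01,0,0,0,0,0,0,-0.012,0,0,0,0,0,0], squeeze=45)

```text
clock: 4.18
eef_pos: [511.4, 249.4, 102.7]
eef_rot: [0.132, 1.571, 1.464]
wrist_force: [-0.5, 0.3, -2.5]
finger_gap: 8.5
```

Call:
step_arm(commands=[-0.015,0,0,0,0,0,0,-0.015,0,0,0,0,0,0,-0.015,0,0,0,0,0,0,-0.01,0,0,0,0,0,0,0,0,0,0,0,0,0])

```text
clock: 4.8
eef_pos: [511.7, 249.5, 157.7]
eef_rot: [-0.925, 1.57, 0.406]
wrist_force: [-0.5, 0.5, -2.2]
finger_gap: 8.9
```

```bash
python3 - <<'E'
from h import *
a=-.239; ty=np.array([-np.sin(a),np.cos(a),0])
im=save('side','s2'); im2=save('scene','c2')
cv2.imwrite('pics/s2b.png',np.hstack([cv2.resize(im[120:320,150:350],(400,400)),cv2.resize(im2[150:350,210:410],(400,400))])[:,:,::-1])
z=manip.read_state()['eef_pos'][2]
plan(np.array([485,-5,z])+57.5*ty,toolR([0,0,-1],ty))
E
```

```text
t 4.9 at [511.3 249.3 156.5] F [-0.2 -0.1 -4.3] gap 8.7 q [ 0.39  0.38  1.52  0.    1.23 -0.94]
 same turn deg [ 0. -0. -0.] | shift first (tool now) m [ 1.000e-04 -3.470e-02 -1.958e-01] | shift after turn m [ 0.     -0.0347 -0.1958]
 flip turn deg [-180.    0.   -0.] | shift first (tool now) m [ 1.000e-04 -3.470e-02 -1.958e-01] | shift after turn m [0.     0.0347 0.1958]
```

View pics/s2b.png

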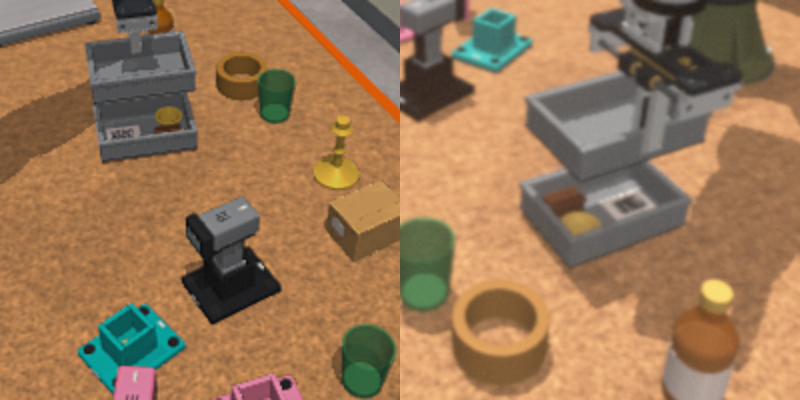

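The empty tray is held level and clear of the lot tray, and the white label now shows in the lot tray. I carry it to the middle.

Call:
step_arm(commands=[0,-0.005,-0.027,0,0,0,0,0,-0.008,-0.042,0,0,0,0,0,-0.008,-0.05,0,0,0,0,0,-0.008,-0.047,0,0,0,0,0,-0.006,-0.03,0,0,0,0])

```text
clock: 5.52
eef_pos: [498.5, 48.8, 156.4]
eef_rot: [1.959, 1.57, -2.993]
wrist_force: [0.1, 0.3, -2.6]
finger_gap: 8.6
```

Call:
step_arm(commands=[0.02,0,0,0,0,0,0,0.035,0,0,0,0,0,0,0.035,0,0,0,0,0,0,0.025,0,0,0,0,0,0,0.01,0,0,0,0,0,0])

```text
clock: 6.15
eef_pos: [498.1, 50.6, 30.3]
eef_rot: [1.834, 1.568, -3.117]
wrist_force: [-0.0, 0.4, -3.4]
finger_gap: 9.0
```

Call:
step_arm(commands=[0.003,0,0,0,0,0,0,0.003,0,0,0,0,0,0,0.003,0,0,0,0,0,0,0,0,0,0,0,0,0,0,0,0,0,0,0,0])

```text
clock: 6.78
eef_pos: [499.2, 50.7, 23.2]
eef_rot: [-1.332, 1.57, -0.0]
wrist_force: [-0.7, 0.5, -2.9]
finger_gap: 8.9
```

Call:
step_arm(commands=[0.001,0,0,0,0,0,0,0.001,0,0,0,0,0,0,0,0,0,0,0,0,0])

```text
clock: 7.15
eef_pos: [499.2, 50.7, 22.2]
eef_rot: [-1.562, 1.57, -0.23]
wrist_force: [-7.9, 1.4, 16.1]
finger_gap: 9.1
```

```bash
python3 - <<'E'
from h import *
s=manip.read_state(); print(s['wrist_force'],s['eef_pos'],s['moment'])
E
```

```text
[-7.86038359  1.39411464 16.06047128] [499.23610373  50.69437706  22.19239197] [-0.07440599  1.455828   -0.0046895 ]
```

The tray is on the bench (16 N upwards). I release it and retreat up.

Call:
step_arm(commands=[0,0,0,0,0,0,0.03,0,0,0,0,0,0,0.045,0,0,0,0,0,0,0.045,-0.02,0,0,0,0,0,0.045,-0.05,0,0,0,0,0,0.045])

```text
clock: 7.78
eef_pos: [497.9, 50.6, 90.1]
eef_rot: [1.847, 1.566, -3.105]
wrist_force: [-0.1, -0.7, 1.7]
finger_gap: 44.9
```

Call:
step_arm(commands=[-0.05,0,0,0,0,0,0.06,-0.05,0,0,0,0,0,0.08,-0.05,0,0,0,0,0,0.08,-0.02,0,0,0,0,0,0.08,0,0,0,0,0,0,0.08])

```text
clock: 8.4
eef_pos: [499.5, 50.7, 261.9]
eef_rot: [-1.309, 1.568, 0.022]
wrist_force: [-0.1, 0.3, -0.4]
finger_gap: 80.0
```

```bash
cat > m3.py <<'E'
from h import *
ims={c:save(c,c+'3') for c in('scene','side')}
C={c:cam(c) for c in ims}
obs=[]
for c,u,v in(('scene',(222,156),(222,195)),('side',(262,236),(265,265))):
    def best(th,w,others):
        L=[d for d in manip.outline_of(th,c) if np.hypot(d['centre'][0]-w[1],d['centre'][1]-w[0])<25]
        L.sort(key=lambda d:np.hypot(d['centre'][0]-w[1],d['centre'][1]-w[0])); return L[0]['pixels'] if L else None
    s,t=best('scanner',u,0),best('stand',v,0); print(c,s is not None,t is not None)
    g=ims[c].astype(int); hsv=cv2.cvtColor(ims[c],cv2.COLOR_RGB2HSV)
    if s is not None: obs.append((C[c],s,SC))
    if s is not None and t is not None: obs.append((C[c],s|t,SC+ST))
q,f=fit(obs,[483,-203,3.3],(8,8,.1)); print('stand',q,f)
for o in obs: print(round(fit([o],q,(5,5,.05))[1],3), end=' ')
# empty tray
EM=[box(-90,90,-62,62,8,52),box(-78,78,-50,50,0,8)]; o=[]
for c in C:
    w=proj(C[c],[485,-5,30])[0]; L=[d for th in('empty_tray','lot_tray') for d in manip.outline_of(th,c) if np.hypot(d['centre'][0]-w[1],d['centre'][1]-w[0])<25]
    if L: m=L[0]['pixels'].copy(); [m.__ior__(d['pixels']) for d in L]; o.append((C[c],m,EM))
p,f=fit(o,[485,-5,-.24]); print('empty',p,f,len(o))
ys=np.array([-np.sin(q[2]),np.cos(q[2]),0])
plan(np.array([q[0],q[1],215]),toolR([0,0,-1],ys))
out=[]
for c in C:
    im=ims[c].copy()
    for bx,pp,col in[(EM,p,(255,0,0)),(SC,q,(0,255,0)),(ST,q,(255,255,0))]:
        cs,_=cv2.findContours(render(C[c],bx,pp).astype(np.uint8),0,1); cv2.drawContours(im,cs,-1,col,1)
    u=im[120:310,170:370] if c=='scene' else im[130:320,150:350]
    out.append(cv2.resize(u,None,fx=2,fy=2,interpolation=1))
cv2.imwrite('pics/m3.png',np.hstack(out)[:,:,::-1])
E
python3 m3.py
```

```text
scene True True
side True True
stand [ 483.18946473 -202.70669248    3.26457527] 0.10960469077083579
0.096 0.087 0.105 0.091 empty [ 4.86591301e+02 -2.60628208e+00 -2.57189313e-01] 0.10326390226744586 2
t 8.9 at [499.   50.7 260.7] F [ 0.7 -0.4  0. ] gap 79.8 q [ 0.03  0.15  1.57  0.    1.42 -1.3 ]
 same turn deg [159.3  -0.    0. ] | shift first (tool now) m [ 0.0457 -0.0446 -0.2499] | shift after turn m [ 0.0457 -0.0468  0.2495]
 flip turn deg [-20.7  -0.   -0. ] | shift first (tool now) m [ 0.0457 -0.0446 -0.2499] | shift after turn m [ 0.0457  0.0468 -0.2495]
```

View pics/m3.png

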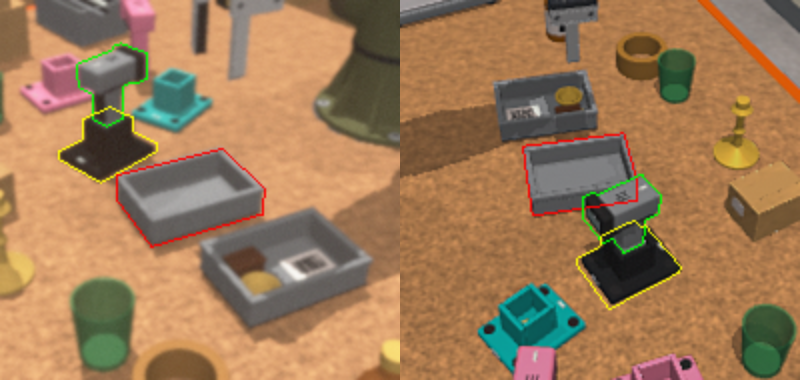

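The empty tray sits flat at (487,-3), and the label shows in the lot tray. I move above the scanner and take a closer wrist look.

Call:
step_arm(commands=[0,0,0,-10.4,0,0,0.08,0,0,0,-10.3,0,0,0.08,0,0.009,-0.04,0,0,0,0.08,0,0.01,-0.05,0,0,0,0.08,0,0.01,-0.05,0,0,0,0.08])

```text
clock: 9.52
eef_pos: [487.0, -93.2, 261.0]
eef_rot: [-2.063, 1.571, -0.369]
wrist_force: [0.3, 0.3, 0.4]
finger_gap: 80.2
```

Call:
step_arm(commands=[0,0.009,-0.05,0,0,0,0.08,0,0.009,-0.05,0,0,0,0.08,0,0,-0.0095,0,0,0,0.08,0,0,0,0,0,0,0.08])

```text
clock: 10.02
eef_pos: [482.9, -202.7, 260.7]
eef_rot: [0.575, 1.57, 2.267]
wrist_force: [0.1, 1.2, 0.5]
finger_gap: 79.7
```

```bash
cat > m4.py <<'E'
from h import *
C=cam('wrist'); im=save('wrist','w4')
q=[483.2,-202.7,3.2646]
L=manip.outline_of('scanner','wrist'); print([(np.round(d['centre']),d['score'],d['pixels'].sum()) for d in L])
w=proj(C,place(np.array([[0,0,150.]]),*q))[0]; print(w)
TOP=[box(-39,43,-24,24,132,172),box(40,60,-28,28,129,175)]
L=[d for d in L if np.hypot(d['centre'][0]-w[1],d['centre'][1]-w[0])<60]
if L:
    p,f=fit([(C,L[0]['pixels'],SC)],q,(5,5,.06)); print('wristfit',p,f)
for pp,col in((q,(0,255,0)),)+(((p,(255,0,0)),) if L else ()):
    for b in SC[:2]+ST[:1]: cv2.polylines(im,[cv2.convexHull(np.round(proj(C,place(b,*pp))).astype(np.int32))],True,col,1)
cv2.imwrite('pics/w4.png',im[:,:,::-1])
E
python3 m4.py
```

```text
[(array([176., 257.]), 0.87, np.int64(5854))]
[257.66222208 189.75103737]
wristfit [ 482.93725278 -203.20780065    3.23916763] 0.07231208372978115
```

View pics/w4.png

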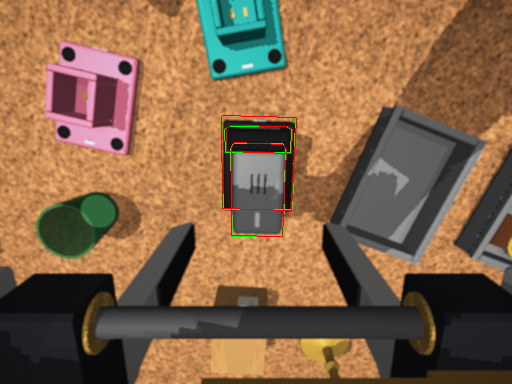

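The wrist fit gives (482.9, -203.2) with yaw 3.239, and the head is centred at column 258. I turn +1.5° and descend.

Call:
step_arm(commands=[0.03,0,0,1.5,0,0,0.08,0.04,0,0,0,0,0,0.08,0.04,0,0,0,0,0,0.08,0.016,0,0,0,0,0,0.08,0,0,0,0,0,0,0.08])

```text
clock: 10.75
eef_pos: [483.0, -202.1, 135.0]
eef_rot: [0.956, 1.57, 2.624]
wrist_force: [-0.5, -0.4, 0.2]
finger_gap: 80.2
```

Call:
step_arm(commands=[0,0,0,0,0,0,0.06,0,0,0,0,0,0,0.05,0,0,0,0,0,0,0.04,0,0,0,0,0,0,0.04,0,0,0,0,0,0,0.04], squeeze=20)

```text
clock: 11.38
eef_pos: [483.0, -202.8, 135.4]
eef_rot: [-2.103, 1.57, -0.436]
wrist_force: [-0.4, -0.6, 4.3]
finger_gap: 48.0
```

Call:
step_arm(commands=[0,0,0,0,0,0,0.03,0,0,0,0,0,0,0.03,0,0,0,0,0,0,0.03], squeeze=50)

```text
clock: 11.75
eef_pos: [483.0, -202.8, 135.3]
eef_rot: [-2.145, 1.57, -0.478]
wrist_force: [-0.5, -0.5, 4.6]
finger_gap: 47.8
```

Call:
step_arm(commands=[-0.004,0,0,0,0,0,0.03,-0.008,0,0,0,0,0,0.03,-0.012,0,0,0,0,0,0.03,-0.015,0,0,0,0,0,0.03,-0.015,0,0,0,0,0,0.03])

```text
clock: 12.38
eef_pos: [482.9, -202.8, 190.3]
eef_rot: [-2.186, 1.57, -0.519]
wrist_force: [0.1, 0.2, -2.4]
finger_gap: 47.6
```

Call:
step_arm(commands=[-0.02,0,0,0,0,0,0.03,-0.025,0,0,0,0,0,0.03,-0.03,0,0,0,0,0,0.03,-0.03,0,0,0,0,0,0.03,-0.015,0,0,0,0,0,0.03])

```text
clock: 13.0
eef_pos: [483.0, -202.8, 311.1]
eef_rot: [-2.14, 1.568, -0.473]
wrist_force: [0.0, 0.2, -2.5]
finger_gap: 47.8
```

```bash
cat > m5.py <<'E'
from h import *
a=-.239; tp=np.array([498.6,192.3]); tx=np.array([np.cos(a),np.sin(a)])
lab=np.r_[tp-42*tx,13.]
s=manip.read_state(); Rc=R.from_euler('xyz',s['eef_rot']).as_matrix()
# scanner axes in tool: x_s, z_s=-tool x ; sign by geometry
xs0=np.array([np.cos(3.239),np.sin(3.239),0]); 
sg=np.sign((Rc.T@xs0)[1]); print('x_s along tool y *',sg, np.round(Rc.T@xs0,3))
az=np.deg2rad(-40); d=170; c=np.sqrt(.5)
u=np.array([np.cos(az),np.sin(az),0])          # from label horizontally to scanner
xs=np.array([*(-u[:2]*c),-c]); zs=np.array([*(-u[:2]*c),c])
win=lab-d*xs
org=win-61*xs-130*zs
tcp_h=135.3-22                                 # TCP height in scanner frame
tcp=org+tcp_h*zs+0*xs
ytool=sg*xs; xtool=-zs; Rt=np.c_[xtool,ytool,np.cross(xtool,ytool)]
print('label',lab,'win',win,'foot',org,'tcp',tcp)
plan(tcp,Rt)
# stages: yaw about vertical first, then pitch
yaw=np.c_[[0,0,-1],sg*np.r_[-u[:2],0],np.cross([0,0,-1],sg*np.r_[-u[:2],0])]
print('turn1',np.round(R.from_matrix(Rc.T@yaw).as_rotvec(degrees=True),1),'turn2',np.round(R.from_matrix(yaw.T@Rt).as_rotvec(degrees=True),1))
p=s['eef_pos']; hi=np.array([560,20,320.])
print('shift to via after yaw',np.round(yaw.T@(hi-p)/1e3,4),'then after pitch',np.round(Rt.T@(tcp-hi)/1e3,4))
E
python3 m5.py
```

```text
x_s along tool y * 1.0 [-0.002  1.    -0.001]
label [457.79384195 202.24270913  13.        ] win [549.87862942 124.97439793 133.2081528 ] foot [653.33859652  38.16117769  84.4177849 ] tcp [591.96679404  89.65823451 164.53298321]
t 13.0 at [ 483.  -202.8  311.1] F [ 0.   0.2 -2.5] gap 47.8 q [-0.47  0.18  1.43 -0.    1.53 -2.13]
 same turn deg [ 43.1  17.8 -42.4] | shift first (tool now) m [ 0.1464 -0.1363  0.2808] | shift after turn m [0.0297 0.1775 0.2941]
 flip turn deg [-126.1   52.    21.9] | shift first (tool now) m [ 0.1464 -0.1363  0.2808] | shift after turn m [ 0.0297 -0.1775 -0.2941]
turn1 [45.5 -0.   0.1] turn2 [  0.   0. -45.]
shift to via after yaw [-0.0089  0.0842  0.2202] then after pitch [0.0956 0.1243 0.0739]
```

The scanner is out of the socket (weight about 2.5 N), with its foot at about 200 mm. I turn it towards the label's azimuth, move to the via point and then tip it.

Call:
step_arm(commands=[0,0,0,9.1,0,0,0.03,0,0,0,9.1,0,0,0.03,0,0,0,9.1,0,0,0.03,0,0,0,9.1,0,0,0.03,0,0,0,9.1,0,0,0.03])

```text
clock: 13.62
eef_pos: [482.7, -202.6, 308.7]
eef_rot: [1.834, 1.57, 2.701]
wrist_force: [-0.3, 0.2, -1.3]
finger_gap: 47.8
```

Call:
step_arm(commands=[-0.001,0.012,0.03,0,0,0,0.03,-0.002,0.02,0.05,0,0,0,0.03,-0.002,0.02,0.05,0,0,0,0.03,-0.002,0.02,0.05,0,0,0,0.03,-0.002,0.0122,0.0402,0,0,0,0.03])

```text
clock: 14.25
eef_pos: [560.0, 22.2, 317.9]
eef_rot: [2.14, 1.57, 3.014]
wrist_force: [0.2, 0.3, -3.1]
finger_gap: 47.6
```

Call:
step_arm(commands=[0,0,0,0,0,-7,0.03,0,0,0,0,0,-9.5,0.03,0,0,0,0,0,-10,0.03,0,0,0,0,0,-9.5,0.03,0,0,0,0,0,-9,0.03])

```text
clock: 14.88
eef_pos: [559.5, 20.5, 318.2]
eef_rot: [-1.569, 0.781, -0.696]
wrist_force: [0.7, -0.9, -2.5]
finger_gap: 47.9
```

```bash
python3 m5.py; python3 - <<'E'
from h import *
a=save('scene','c6');b=save('side','s6')
cv2.imwrite('pics/cs6.png',np.hstack([cv2.resize(a[80:300,160:400],(400,367)),cv2.resize(b[100:320,140:380],(400,367))])[:,:,::-1])
E
```

```text
x_s along tool y * 1.0 [-0.498  0.493 -0.713]
label [457.79384195 202.24270913  13.        ] win [549.87862942 124.97439793 133.2081528 ] foot [653.33859652  38.16117769  84.4177849 ] tcp [591.96679404  89.65823451 164.53298321]
t 14.875 at [559.5  20.5 318.2] F [ 0.7 -0.9 -2.5] gap 47.9 q [ 0.25  0.02  1.77 -0.77  0.98 -0.3 ]
 same turn deg [0.  0.1 0.3] | shift first (tool now) m [0.0943 0.1229 0.0737] | shift after turn m [0.0948 0.1225 0.0738]
 flip turn deg [-180.    -0.4    0.2] | shift first (tool now) m [0.0943 0.1229 0.0737] | shift after turn m [ 0.0948 -0.1225 -0.0738]
turn1 [ 0.1  0.1 45.3] turn2 [  0.   0. -45.]
shift to via after yaw [-0.0018 -0.0007 -0.0001] then after pitch [0.0956 0.1243 0.0739]
```

View pics/cs6.png

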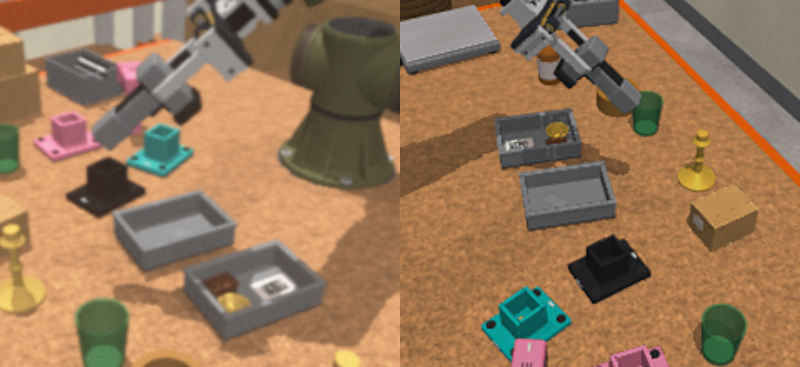

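The picture shows the scanner held tipped about 45° nose-down and clear of everything. The stand is empty and the label is in view in the lot tray. I go to the scan pose and measure the label.

Call:
step_arm(commands=[0.012,0.016,0.01,0,0,0.3,0.03,0.022,0.029,0.017,0,0,0,0.03,0.025,0.032,0.02,0,0,0,0.03,0.021,0.028,0.016,0,0,0,0.03,0.0145,0.018,0.0105,0,0,0,0.03])

```text
clock: 15.6
eef_pos: [591.3, 89.7, 162.4]
eef_rot: [-1.574, 0.795, -0.702]
wrist_force: [-0.4, 0.9, -2.3]
finger_gap: 47.6
```

Call:
step_arm(commands=[0,0,0,0,0,0,0.03,0,0,0,0,0,0,0.03])

```text
clock: 15.85
eef_pos: [591.5, 89.3, 165.4]
eef_rot: [-1.57, 0.791, -0.699]
wrist_force: [-0.2, -0.7, -1.8]
finger_gap: 48.0
```

```bash
cat > m6.py <<'E'
from h import *
import sys
ims={c:save(c,c+sys.argv[1]) for c in('scene','side')}; C={c:cam(c) for c in ims}
labs=[]
for c in C:
    for d in manip.find_in('lot_label',c)[:2]:
        x=ray(C[c],d['centre'][::-1],13); print('label',c,np.round(d['centre'],1),round(d['score'],2),np.round(x,1))
o=[]
for c in C:
    w=proj(C[c],[498,192,30])[0]; L=[d for d in manip.outline_of('lot_tray',c)+manip.outline_of('empty_tray',c) if np.hypot(d['centre'][0]-w[1],d['centre'][1]-w[0])<22]
    m=np.zeros((384,512),bool)
    for d in L: m|=d['pixels']
    print(c,len(L),m.sum())
    if L: o.append((C[c],m,[box(-90,90,-62,62,8,52),box(-78,78,-50,50,0,8)]))
if o:
    p,f=fit(o,[498.6,192.3,-.24],(6,6,.08)); print('lot',p,f)
    print('label from tray',p[0]-42*np.cos(p[2]),p[1]-42*np.sin(p[2]))
# scanner pose implied by tool, drawn
s=manip.read_state(); Rt=R.from_euler('xyz',s['eef_rot']).as_matrix(); xs,zs=Rt[:,1],-Rt[:,0]
org=s['eef_pos']-113.3*zs; ys=np.cross(zs,xs); S=np.c_[xs,ys,zs]
win=org+61*xs+130*zs; t=(13-win[2])/xs[2]
print('win',np.round(win,1),'pitch',np.degrees(np.arcsin(-xs[2])),'hits',np.round(win+t*xs,1),'dist',t,'tcp',np.round(s['eef_pos'],1),'F',np.round(s['wrist_force'],1),'gap',s['finger_gap'])
out=[]
SB=[b-[0,0,22] for b in SC[:2]]+[box(-18,18,-16,16,50,112),box(-20.5,20.5,-17.5,17.5,0,50)]
for c in C:
    im=ims[c].copy()
    for b in SB: cv2.polylines(im,[cv2.convexHull(np.round(proj(C[c],b@S.T+org)*8).astype(np.int32))],True,(0,255,0),1,shift=3)
    h=proj(C[c],np.array([win,win+t*xs])); cv2.line(im,*[tuple(map(int,q)) for q in h],(255,0,0),1)
    m=h.mean(0).astype(int); u=im[max(m[1]-70,0):m[1]+70,max(m[0]-70,0):m[0]+70]; out.append(cv2.resize(u,(400,400)))
cv2.imwrite('pics/m6_%s.png'%sys.argv[1],np.hstack(out)[:,:,::-1])
E
python3 m6.py 7
```

```text
label scene [250.7 312.3] 0.93 [475.7 178.5  13. ]
label side [183.5 218.6] 0.96 [490.5 209.1  13. ]
scene 1 2830
side 1 1246
lot [ 4.97161652e+02  1.91918373e+02 -2.44294701e-01] 0.1775125354262045
label from tray 456.40870930734803 202.07699813884142
win [548.9 125.2 133.6] pitch 44.70696086370899 hits [455.6 203.5  13. ] dist 171.39995908721608 tcp [591.1  89.7 164.6] F [ 0.2 -0.6 -2.7] gap 47.97361274560295
```

View pics/m6_7.png

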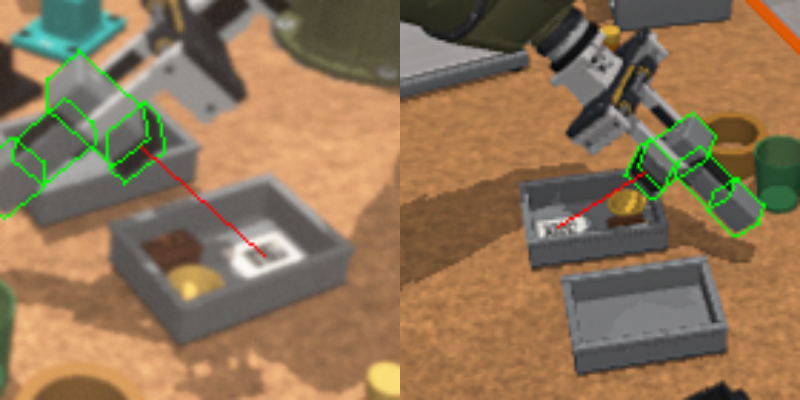

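The red view line ends on the label in both views, and the scanner wireframe matches the picture. `find_in` for the label returned the middle of the tray, so I check the label centre from its white pixels.

```bash
python3 - <<'E'
from h import *
for c,f in(('scene','c6'),('scene','scene7'),('side','s6'),('side','side7')):
    im=cv2.imread(f'pics/{f}.png'); C=cam(c)
    roi=np.zeros((384,512),np.uint8)
    P=place(box(-78,5,-50,50,13,13)[[0,2,6,4]],498,192.1,-.241)
    cv2.fillConvexPoly(roi,np.round(proj(C,P)).astype(int),1)
    m=((im.min(2)>150)&(roi>0)).astype(np.uint8)
    m=cv2.morphologyEx(m,cv2.MORPH_CLOSE,np.ones((5,5),np.uint8))
    pts=cv2.findNonZero(m); r=cv2.minAreaRect(pts); M=cv2.moments(m,True)
    cen=(M['m10']/M['m00'],M['m01']/M['m00'])
    print(f,m.sum(),np.round(ray(C,r[0],13),1),np.round(ray(C,cen,13),1))
E
```

```text
c6 292 [451.5 194.3  13. ] [452.4 194.1  13. ]
scene7 356 [448.1 194.7  13. ] [453.3 195.7  13. ]
s6 34 [446.3 210.7  13. ] [443.  212.5  13. ]
side7 90 [460.7 209.   13. ] [460.5 209.9  13. ]
```

Call:
step_arm(commands=[0,0,0,0,0,0,0.03,0,0,0,0,0,0,0.03,0,0,0,0,0,0,0.03,0,0,0,0,0,0,0.03])

```text
clock: 16.75
eef_pos: [591.1, 89.8, 164.2]
eef_rot: [-1.571, 0.791, -0.698]
wrist_force: [-0.9, -0.9, -1.8]
finger_gap: 47.8
```

```bash
python3 - <<'E'
from h import *
H=[]
for i in range(8):
    manip.camera('wrist'); s=manip.read_state(); Rt=R.from_euler('xyz',s['eef_rot']).as_matrix(); xs,zs=Rt[:,1],-Rt[:,0]
    w=s['eef_pos']+61*xs+16.7*zs; t=(13-w[2])/xs[2]; H.append([*(w+t*xs)[:2],t,np.degrees(np.arcsin(-xs[2])),*s['wrist_force'],s['finger_gap']])
print(np.round(np.mean(H,0),2),np.round(np.std(H,0),2),s['clock'])
E
```

```text
[ 4.5582e+02  2.0330e+02  1.7088e+02  4.4700e+01 -3.8000e-01 -1.6000e-01
 -2.6400e+00  4.7730e+01] [0.01 0.02 0.01 0.   0.28 0.33 0.35 0.18] 17.15
```

The arm is steady. The view line meets the label plane at (455.8, 203.3) against a label centre of about (457, 202), from 171 mm at 44.7°. I hand the job in.

```bash
python3 -c "
from cell import manip
print(manip.sign_off())"
```

```text
the job is handed in; nothing more can be done
None
```

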